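# Swap the crucible behind the dropper bottles for the jar that belongs there

## Task

A crucible is standing at the back of the grey reagent tray, on the red disc where the red-capped jar belongs. Stand both dropper bottles out of the way on the blue mat, then move the crucible to the middle of the round cork mat, then stand the red-capped jar in the middle of the red disc. Only then put the dropper bottles back in front of it, the brown one in the middle of the brown disc and the white one in the middle of the white disc; leave everything upright.

Things in the scene. Friction and masses are not known exactly. Their poses are not given: they have to be found in the camera images.
- brown_dropper: brown glass dropper bottle, 97 mm tall, 60 g: body 36 mm wide, straight up to 39 mm, then a shoulder sloping in to 16 mm wide at 57 mm; black cap 22 mm wide from 54 to 70 mm; red bulb 12 mm wide above. Grip the cap's sides, finger ends 50 to 55 mm above the foot, clear of the sloping shoulder. Origin: centre of the underside, z up; yaw does not matter. Starts on its own disc.
- white_dropper: white dropper bottle, 97 mm tall, 60 g: body 36 mm wide, straight up to 39 mm, then a shoulder sloping in to 16 mm wide at 57 mm; black cap 22 mm wide from 54 to 70 mm; red bulb 12 mm wide above. Grip the cap's sides, finger ends 50 to 55 mm above the foot, clear of the sloping shoulder. Origin: centre of the underside, z up; yaw does not matter. Starts on its own disc.
- crucible: small white porcelain crucible, an open cup 32 mm tall, 44 mm diameter at the rim tapering to 26 mm at the foot; 0.03 kg. Grip it from above round the outside near the rim. Origin: centre of its underside, z up. It starts on the red disc, with about 16 mm between it and each dropper bottle, so a gripper cannot come down on it before they are cleared.
- red_jar: white plastic jar with a red screw cap (fixed), 44 mm diameter, 59 mm tall, 0.1 kg; it starts standing on the bench. Origin: centre of its underside, z up; its yaw does not matter.
- tray: grey reagent tray fixed to the bench, 146 mm (its x) by 182 mm (its y). Origin: centre of its underside; +x points to its back. Floor 3 mm thick; back (+x) and side walls 6 mm thick and, with their steel edge, 34 mm high; front lip 9 mm high. The red disc lies on its middle line 20 mm behind the origin, the two front discs 20 mm before the origin.
- disc_brown: dark brown disc, 50 mm diameter, 2 mm thick, fixed to the tray's floor: the place of the brown dropper bottle, in the tray's front row, 40 mm left or right of the tray's middle line (drawn at random). Origin: centre of its underside, which is 3 mm above the bench; axes along those of the tray. The two front discs are 80 mm apart, each 57 mm from the red one.
- disc_white: white disc, 50 mm diameter, 2 mm thick, fixed to the tray's floor: the place of the white dropper bottle, in the tray's front row, 40 mm left or right of the tray's middle line (drawn at random). Origin: centre of its underside, which is 3 mm above the bench; axes along those of the tray. The two front discs are 80 mm apart, each 57 mm from the red one.
- disc_red: red disc, 56 mm diameter, 2 mm thick, fixed to the tray's floor at the back: the place of the red-capped jar. Origin: centre of its underside, which is 3 mm above the bench; axes along those of the tray. At the start the crucible hides much of it.
- blue_mat: flat blue rectangular mat fixed to the bench, 150 mm (its x) by 190 mm (its y), 3 mm thick: the side area for the dropper bottles. Origin: centre of its underside.
- cork_mat: round cork mat fixed to the bench, 84 mm diameter, 8 mm thick: the place for the crucible. Origin: centre of its underside.

How it is judged (in metres and radians):
On the way, in this order (a step that is already met when the one before it is completed fails the run):
1. both dropper bottles stand upright and released on the blue mat (angle between each of brown_dropper, white_dropper's own z axis and vertical below 0.12 rad and linear speed of each of brown_dropper, white_dropper below 0.03 m/s and contact force between the fingers and brown_dropper below 0.05 N and x of brown_dropper in the frame of blue_mat between -0.075 and 0.075 m and y of brown_dropper in the frame of blue_mat between -0.095 and 0.095 m and z of each of brown_dropper, white_dropper in the frame of blue_mat below 0.007 m and contact force between the fingers and white_dropper below 0.05 N and x of white_dropper in the frame of blue_mat between -0.075 and 0.075 m and y of white_dropper in the frame of blue_mat between -0.095 and 0.095 m), for 0.2 s.
2. the crucible stands released on the cork mat, the bottles still on the blue mat (all of step 1 and angle between crucible's own z axis and vertical below 0.12 rad and linear speed of crucible below 0.03 m/s and contact force between the fingers and crucible below 0.05 N and horizontal distance between crucible and cork_mat below 0.015 m and z of crucible in the frame of cork_mat between 0.005 and 0.012 m), for 0.2 s.
3. the red-capped jar stands released on the red disc, the bottles still on the blue mat and the crucible on the cork mat (all of step 2 and angle between red_jar's own z axis and vertical below 0.12 rad and linear speed of red_jar below 0.03 m/s and contact force between the fingers and red_jar below 0.05 N and horizontal distance between red_jar and disc_red below 0.012 m and z of red_jar in the frame of disc_red between -0.001 and 0.006 m), for 0.2 s.
At the end, for the whole second after the job is handed in: The crucible stands upright on the cork mat within 15 mm of its centre; the red-capped jar on the red disc, the brown dropper bottle on the brown disc and the white one on the white disc, each upright and within 12 mm of the disc's centre; all released and at rest (angle between each of crucible, red_jar, brown_dropper, white_dropper's own z axis and vertical below 0.12 rad and linear speed of each of crucible, red_jar, brown_dropper, white_dropper below 0.03 m/s and contact force between the fingers and crucible below 0.05 N and horizontal distance between crucible and cork_mat below 0.015 m and z of crucible in the frame of cork_mat between 0.005 and 0.012 m and contact force between the fingers and red_jar below 0.05 N and horizontal distance between red_jar and disc_red below 0.012 m and z of red_jar in the frame of disc_red between -0.001 and 0.006 m and contact force between the fingers and brown_dropper below 0.05 N and horizontal distance between brown_dropper and disc_brown below 0.012 m and z of brown_dropper in the frame of disc_brown between -0.001 and 0.006 m and contact force between the fingers and white_dropper below 0.05 N and horizontal distance between white_dropper and disc_white below 0.012 m and z of white_dropper in the frame of disc_white between -0.001 and 0.006 m); the robot touches nothing.
It fails at once if a dropper bottle, the jar or the crucible is knocked over (angle between any of brown_dropper, white_dropper, crucible, red_jar's own z axis and vertical above 0.8 rad).
It also fails if it takes over 144 s, if anything falls off the work surface, if the arm or the gripper's body presses on something with over 40 N, if the wrist force passes 120 N, or if a joint passes its speed limit or range.

## Robot

A 6-joint arm with a two-finger parallel gripper is mounted at the origin on a cart in front of the work surface, level with it; the furniture and walls round the work are solid. World frame = base frame: x ahead of the robot, y to its left, z up, the work surface at z = 0. Lengths are in mm, angles in rad, forces in N, time in s.
With the tool pointing down it reaches from about 325 to 850 mm from the base axis. Payload 15.5 kg.
Tool frame: the origin (TCP) lies midway between the tips of the shut fingers; the grasp point (between the pads) lies 19 mm behind it; z points along the fingers, y is the line along which they close (so a half turn about z gives the same grasp; the last joint's range is limited). The gripper opens to 91 mm and grips with 3 to 60 N. Pads are 32 mm wide; open, the fingers measure 118 mm over their backs; the gripper's body (76 mm by 178 mm) begins 60 mm behind the grasp point.
Start: joints at [1.181, 0.494, 1.345, -0, 1.302, -0.096], TCP at [181.588, 598.04, 213.915] pointing down, gripper open.
Joint ranges: [-2.91, 2.91], [-0.82, 2.16], [0.22, 2.67], [-1.22, 4.37], [0.12, 2.79], [-3.08, 3.08]. Speed limits (rad/s): [1.89, 1.89, 2.57, 3.01, 3.01, 3.01].

## Interface

Orientations are given as a unit quaternion [x, y, z, w].
In Python, from cell import * gives the robot as it stands. Calls block until the motion is done:
- move_to(position, orientation): joint-space move of the TCP to a pose.
- servo_line(position, orientation=None, speed=150): straight line of the TCP; orientation=None keeps the orientation; speed is the mean speed in mm/s.
- movej(angles): joint-space move.
- open_jaws() and clamp(squeeze=None): open the fingers fully, or close them until they stop; squeeze is the grip in N (None keeps the last).
- pause(seconds).
- inverse_kinematics(position, orientation): joint angles nearest the present ones, or None.
- capture(name): name is "side" or "top" or "wrist"; returns a dict with "pixels" (384x512x3 uint8, red, green, blue), "camera_matrix" (3x3 intrinsics, pixels), "R" (3x3) and "t" (3): a world point X has camera coordinates R X + t; the wrist camera has in their place "tool_from_camera" (4x4, takes a point from camera to tool coordinates, whose origin is the TCP and whose axes are the flange's). Camera axes: x right, y down, z forward; pixel columns grow to the right and rows downward; lengths in mm; the calibration is good to about 2 mm. The wrist camera is an equidistant fisheye: a pixel r from the principal point sees the ray r / f radians off the axis. A picture is of the moment at which its call begins: read the wrist's pose just before it. There is no depth.
A pose or a line that the arm cannot do raises MotionError and nothing moves.
- close_job(): hands the job in; it is judged then, once.
Readings, each from a call of its own:
- read_time(): time.
- read_q(): joint angles.
- read_joint_velocities(): joint speeds.
- read_joint_efforts(): joint torques, N m.
- read_tool_pos(): TCP position.
- read_tool_rot(): TCP orientation.
- read_contact_force(): force on the tool from outside, world axes, zero at the start.
- read_ft_torque(): the same for the moment, N m.
- read_width(): finger opening in mm.
- read_grip_force(): force on a finger pad.
Only numpy, scipy, OpenCV 4.12 (cv2) and the standard library are available. Lean on these libraries where they do the work, as an engineer would, in place of code of your own. Each camera call takes 0.05 s, during which the arm holds its last target. There are 200 camera calls.

## Working session

There is one attempt and no reset: what is moved stays moved. The work goes in short steps, each a Python script; the robot and the scene stay as the last script left them, time stands still between calls to the robot, and variables do not carry over. Pictures are saved under pics/ and viewed, at most 14 in all, crops included, and the job is handed in when it is done.

```bash
mkdir -p pics
python3 - <<'E'
from cell import *
import cv2,numpy as np
for n in("top","side","wrist"):
    p=read_tool_pos();r=read_tool_rot()
    c=capture(n);cv2.imwrite(f"pics/{n}0.png",c["pixels"][:,:,::-1])
    print(n,{k:np.round(v,3).tolist() for k,v in c.items() if k!="pixels"},p,r)
E
ls
```

```text
top {'camera_matrix': [[466.712, 0.0, 259.762], [0.0, 466.712, 192.952], [0.0, 0.0, 1.0]], 'R': [[-0.025, -1.0, 0.01], [-0.997, 0.024, -0.074], [0.074, -0.012, -0.997]], 't': [19.886, 465.946, 1421.626]} [181.4232161  597.70534179 213.33169191] [ 1.46853825e-01  9.89158019e-01 -5.87703825e-04 -1.49553200e-04]
side {'camera_matrix': [[385.486, 0.0, 258.542], [0.0, 385.486, 183.811], [0.0, 0.0, 1.0]], 'R': [[-0.982, -0.19, 0.023], [-0.133, 0.588, -0.798], [0.138, -0.786, -0.602]], 't': [437.857, 105.754, 874.937]} [181.45414786 597.71708771 213.33839097] [ 1.46865903e-01  9.89156240e-01 -5.67523439e-04 -1.32302164e-04]
wrist {'camera_matrix': [[297.319, 0.0, 258.547], [0.0, 297.319, 192.685], [0.0, 0.0, 1.0]], 'tool_from_camera': [[0.002, -0.963, -0.271, 77.535], [1.0, 0.001, 0.001, -0.34], [-0.0, -0.271, 0.963, -171.405], [0.0, 0.0, 0.0, 1.0]]} [181.46942    597.7371334  213.40705981] [ 1.46841559e-01  9.89159886e-01 -5.11619512e-04 -1.18205480e-04]
pics
```

View pics/top0.png

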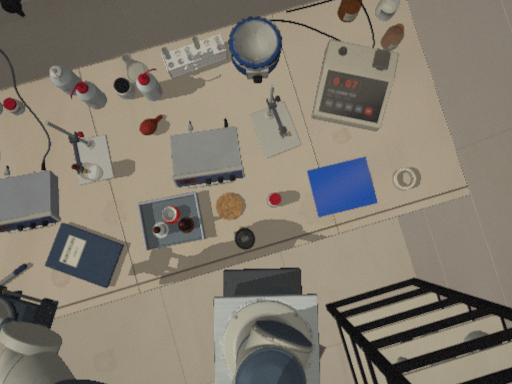

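View pics/side0.png

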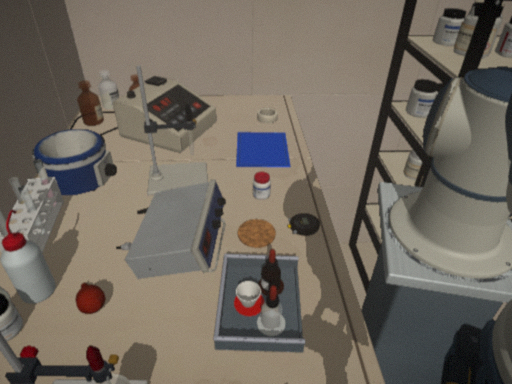

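The top view shows the tray at about (172,220). It holds the white bottle (160,230), the brown bottle (186,224) and the crucible (171,213). The cork is at (230,206), the jar at (275,199) and the blue mat at (342,187). The side view agrees, with the tray front facing the robot. Next I'll look closer with the wrist camera.

```bash
cat > h.py <<'E'
from cell import *
import cv2,numpy as np
from scipy.spatial.transform import Rotation as Ro
def quat(a):
    """tool down, tool y (closing line) at angle a from world y"""
    return (Ro.from_euler('z',a)*Ro.from_quat([0,1,0,0])).as_quat()
def shot(n,name):
    p=np.array(read_tool_pos());r=Ro.from_quat(read_tool_rot()).as_matrix()
    c=capture(n);cv2.imwrite(f"pics/{name}.png",c["pixels"][:,:,::-1])
    if n=="wrist":
        T=np.array(c["tool_from_camera"]);c["Rw"]=r@T[:3,:3];c["o"]=p+r@T[:3,3]
    else:
        R=np.array(c["R"]);c["Rw"]=R.T;c["o"]=-R.T@np.array(c["t"])
    c["n"]=n;np.save(f"pics/{name}.npy",c,allow_pickle=True);return c
def load(name): return np.load(f"pics/{name}.npy",allow_pickle=True).item()
def ray(c,u,v):
    K=np.array(c["camera_matrix"]);x,y=(u-K[0,2])/K[0,0],(v-K[1,2])/K[1,1]
    if c["n"]=="wrist":
        t=np.hypot(x,y);s=np.sinc(t/np.pi);d=np.array([x*s,y*s,np.cos(t)])
    else: d=np.array([x,y,1.])
    return c["Rw"]@d
def pt(c,u,v,z):
    d=ray(c,u,v);return c["o"]+d*(z-c["o"][2])/d[2]
E
python3 - <<'E'
from h import *
t=shot("top","top1")
for n,u,v,z in[("tray",172,221,5),("cork",230,206,8),("jar",275,199,59),("mat",342,187,3)]: print(n,pt(t,u,v,z).round())
tr=pt(t,172,221,5);print(read_time())
for n,g in[("w_tray",tr),("w_cork",pt(t,250,205,8)),("w_mat",pt(t,342,187,3))]:
    a=np.arctan2(g[1],g[0]);d=g[:2]-35*np.array([np.cos(a),np.sin(a)])
    d*=max(1,330/np.linalg.norm(d))
    try: move_to([d[0],d[1],230],quat(a))
    except MotionError as e: print(n,e);continue
    shot("wrist",n);print(n,d,read_time())
E
```

```text
tray [387. 281.   5.]
cork [429. 101.   8.]
jar [444. -36.  59.]
mat [ 480. -249.    3.]
0.2
w_tray [358.67209056 260.80349572] 1.7333
w_cork [395.46962696  36.15071461] 2.6917
w_mat [ 448.6216308  -232.91230397] 3.8083
```

View pics/w_tray.png

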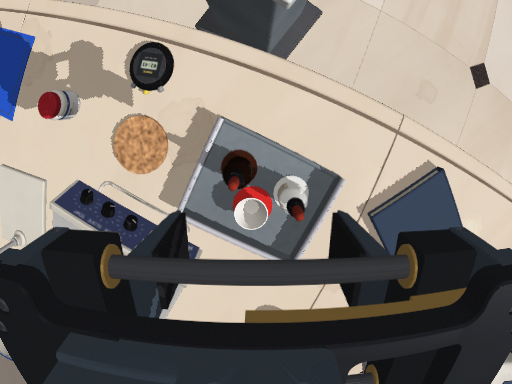

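View pics/w_cork.png

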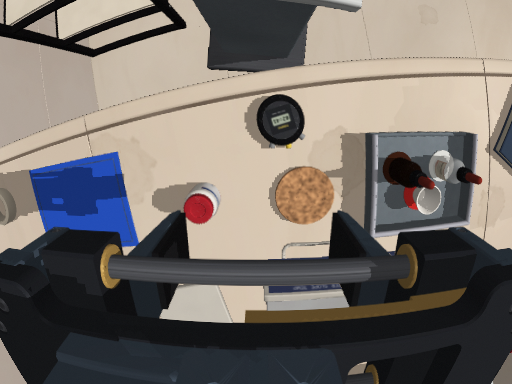

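View pics/w_mat.png

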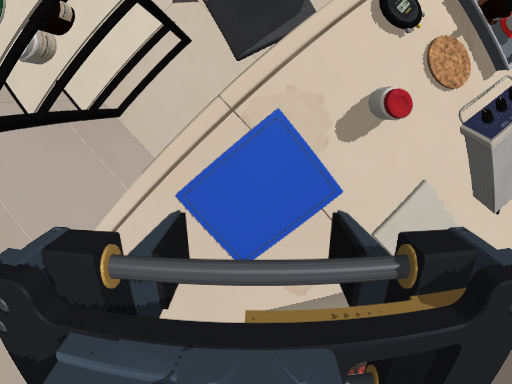

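The tray view shows the brown bottle at (239,165) with its bulb tip at (232,186). The white bottle is at (291,190) with its tip at (297,213). The crucible rim is at (251,213) and the cork at (140,144). The second view has the jar at (200,206), cork (305,194) and tray at right. The third has mat corners at (277,110), (342,190), (243,262) and (177,195).

Run:
```python
from h import *
c=load("w_tray");im=c["pixels"][105:270,165:355]
cv2.imwrite("pics/crop1.png",cv2.resize(im,None,fx=3.6,fy=3.6,interpolation=cv2.INTER_CUBIC)[:,:,::-1])
def blobs(name,lo,hi,z,amin=30):
    c=load(name);h=cv2.cvtColor(c["pixels"],cv2.COLOR_RGB2HSV);m=cv2.inRange(h,lo,hi)
    if lo[0]<3: m|=cv2.inRange(h,(170,)+lo[1:],(180,)+hi[1:])
    m=cv2.morphologyEx(m,cv2.MORPH_CLOSE,np.ones((3,3)))
    n,_,s,ce=cv2.connectedComponentsWithStats(m)
    for i in range(1,n):
        if s[i,4]>=amin and ce[i,1]<300: print(name,s[i].tolist(),ce[i].round(1),pt(c,*ce[i],z).round(1))
for n in("w_tray","w_cork"):
    print("cork");blobs(n,(8,70,120),(18,200,255),8,400)
    print("bright red");blobs(n,(0,180,130),(8,255,255),59,20)
    print("dark red");blobs(n,(0,120,60),(8,255,130),90,15)
print("blue")
c=load("w_mat");h=cv2.cvtColor(c["pixels"],cv2.COLOR_RGB2HSV);m=cv2.inRange(h,(110,150,60),(130,255,255))
cs=max(cv2.findContours(m,0,2)[0],key=cv2.contourArea);r=cv2.minAreaRect(cs);q=[pt(c,u,v,3) for u,v in cv2.boxPoints(r)]
print(np.round(q,1),np.mean(q,0))
```

```text
cork
w_tray [113, 115, 55, 59, 2549] [140.2 144.1] [425.6 106.6   8. ]
bright red
w_tray [231, 183, 7, 7, 35] [234.  186.1] [384.3 244.8  59. ]
w_tray [233, 186, 39, 30, 456] [253.6 196.1] [380.6 271.   59. ]
w_tray [299, 214, 4, 7, 20] [300.6 217. ] [368.3 333.6  59. ]
dark red
w_tray [38, 92, 23, 26, 464] [ 49.  104.2] [427.1  -7.9  90. ]
w_tray [233, 150, 24, 17, 102] [246.4 155.9] [341.6 233.8  90. ]
w_tray [228, 177, 12, 14, 95] [233.3 182.5] [373.4 239.3  90. ]
w_tray [293, 205, 11, 16, 110] [297.4 211.9] [359.1 316.3  90. ]
cork
w_cork [275, 166, 59, 59, 2669] [304.5 195.2] [426.2 104.4   8. ]
bright red
w_cork [184, 196, 29, 27, 615] [198.3 208.7] [441.8 -33.   59. ]
w_cork [406, 201, 11, 8, 50] [411.5 204.7] [411.8 243.5  59. ]
dark red
w_cork [398, 152, 12, 8, 39] [403.3 154.8] [345.2 199.2  90. ]
w_cork [470, 174, 11, 10, 58] [476.1 178.3] [359.2 321.5  90. ]
w_cork [422, 177, 12, 12, 75] [428.2 182. ] [373.  241.6  90. ]
w_cork [404, 186, 13, 20, 167] [408.7 195.3] [392.1 217.2  90. ]
w_cork [185, 194, 23, 10, 38] [196.5 196.3] [416.2 -29.8  90. ]
blue
[[ 423.4 -355.9    3. ]
 [ 387.1 -171.4    3. ]
 [ 531.4 -136.5    3. ]
 [ 583.4 -333.7    3. ]] [ 481.32186644 -249.37843792    3.        ]
```

View pics/crop1.png

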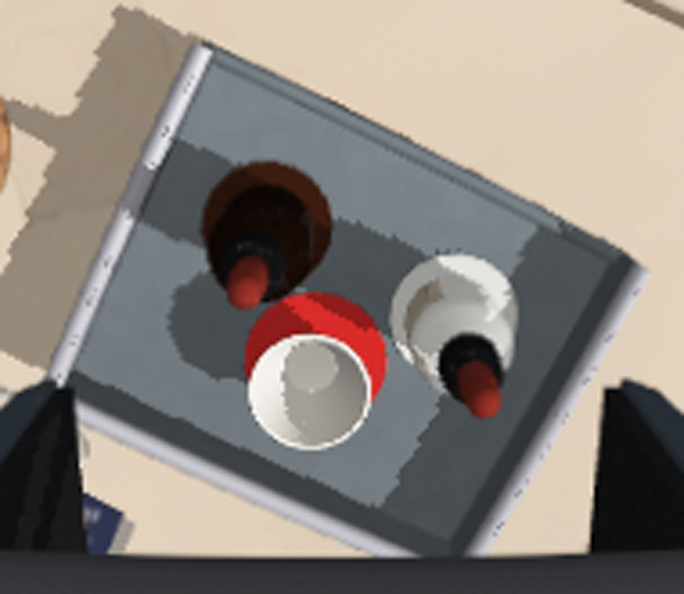

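Crop: the brown bulb tip is at about (248,285), the white tip at (485,400), and the crucible rim is centred at (310,391). The red disc is centred near (315,360). The side walls' front top ends are at (203,42) and (640,262).

Run:
```python
from h import *
c=load("w_tray")
P=lambda u,v,z:pt(c,u/3.6+165,v/3.6+105,z)[:2].round(1)
b,w=P(247,287,101),P(485,402,101);print("b,w",b,w)
print("b,w cap base(z75)",P(262,258,75),P(471,355,75))
cr=P(310,391,37);print("cruc",cr,"red",P(315,360,5))
l,r=P(203,44,34),P(642,264,34);print("wall ends",l,r,np.linalg.norm(r-l))
d=(r-l)/np.linalg.norm(r-l);print("ang tray y",np.arctan2(-d[0],d[1]))
d2=(w-b)/np.linalg.norm(w-b);print("ang bottles",np.arctan2(-d2[0],d2[1]),np.linalg.norm(w-b))
a=np.arctan2(-d[0],d[1]);x=np.array([np.cos(a),np.sin(a)]);o=(l+r)/2+73*x
y=np.array([-x[1],x[0]])
print("tray o",o,"bottles pred",o-20*x-40*y,o-20*x+40*y,"red",o+20*x)
print("body bases brown outline front", P(268,160,44),P(455,253,44))
c=load("w_cork")
print("cork view: bulbs tips",pt(c,430,183.5,101),pt(c,479,179.5,101),"cruc",pt(c,428,202,37))
```

```text
b,w [372.5 240.1] [359.7 318.2]
b,w cap base(z75) [368.6 240.6] [355.2 313.3]
cruc [407.2 285.8] red [405.4 286. ]
wall ends [328.4 183.8] [298.6 355.3] 174.0697848565339
ang tray y 0.1720431658294722
ang bottles 0.16244822697851488 79.14196105733039
tray o [385.42230409 282.04728666] bottles pred [372.56539155 239.21389081] [358.86973494 318.0328542 ] red [405.12704494 285.47120081]
body bases brown outline front [346.8 225.1] [335.1 295.4]
cork view: bulbs tips [372.56934108 237.22289346 101.        ] [358.71412655 317.04323291 101.        ] cruc [411.48362249 285.25947595  37.        ]
```

The tray pose is consistent from walls, bulbs and crucible: origin (385.5, 282), yaw 0.168. I'll move the brown bottle first.

```bash
cat >> h.py <<'E'
TA=0.168;TX=np.array([np.cos(TA),np.sin(TA)]);TY=np.array([-TX[1],TX[0]]);TO=np.array([385.5,282.])
BROWN,WHITE,RED=TO-20*TX-40*TY,TO-20*TX+40*TY,TO+20*TX
CORK=np.array([426.,105.5]);JAR=np.array([441.8,-33.]);MAT=np.array([481.,-249.4]);MY=np.array([-.193,.981])
MB,MW=MAT+45*MY,MAT-45*MY
def yaw(xy,a):
    """the half-turn equivalent of closing angle a with the last joint nearest mid range"""
    o=[(abs(q[5]),k) for k in(a,a+np.pi,a-np.pi) if (q:=inverse_kinematics([*xy,220],quat(k))) is not None]
    return min(o)[1]
def carry(src,zs,as_,dst,zd,ad,dz,F=10,up=220,wmin=5):
    """dz: TCP height above the foot; zs, zd: surfaces"""
    a=yaw(src,as_);b=yaw(dst,ad)
    move_to([*src,up],quat(a));servo_line([*src,zs+dz+40],speed=250);servo_line([*src,zs+dz],speed=100)
    f0=np.array(read_contact_force());clamp(F);print("width",read_width(),"grip",read_grip_force(),"z",read_tool_pos()[2])
    if read_width()<wmin: open_jaws();servo_line([*src,up]);raise SystemExit("missed")
    servo_line([*src,up],speed=150)
    move_to([*dst,up],quat(b));print("held",read_width(),"yaw",b)
    servo_line([*dst,zd+dz+30],speed=200);servo_line([*dst,zd+dz+1],speed=50)
    pause(.2);print("force",np.array(read_contact_force())-f0);open_jaws();pause(.2)
    servo_line([*dst,up],speed=200);print("t",read_time())
E
python3 - <<'E'
from h import *
carry(BROWN,5,TA+np.pi/4,MB,3,.193,53,wmin=15)
shot("wrist","b1")
E
```

```text
width 20.117176419260137 grip 9.856219679545575 z 57.98559217697161
held 20.262140739779372 yaw -2.948592653589793
force [-0.33654452 -0.02258519 -1.46013193]
t 15.475
```

Run:
```python
from h import *
carry(WHITE,5,TA-np.pi/4,MW,3,.193,53,wmin=15)
a=yaw(MAT,.5) 
d=MAT-35*np.array([.89,-.46]);move_to([*d,260],quat(-.48));A=shot("wrist","b2")
d=TO-35*np.array([.8,.6]);move_to([*d,230],quat(.627));B=shot("wrist","b3")
v=np.vstack([A["pixels"][70:270,100:420],B["pixels"][70:270,100:420]])
cv2.imwrite("pics/b23.png",cv2.resize(v,None,fx=1.5,fy=1.5)[:,:,::-1])
```

```text
width 19.556041908487646 grip 9.92653418535042 z 58.001093210503214
held 20.21237316731322 yaw -2.948592653589793
force [-0.70650335 -0.8292534  -1.30147105]
t 27.2667
```

View pics/b23.png

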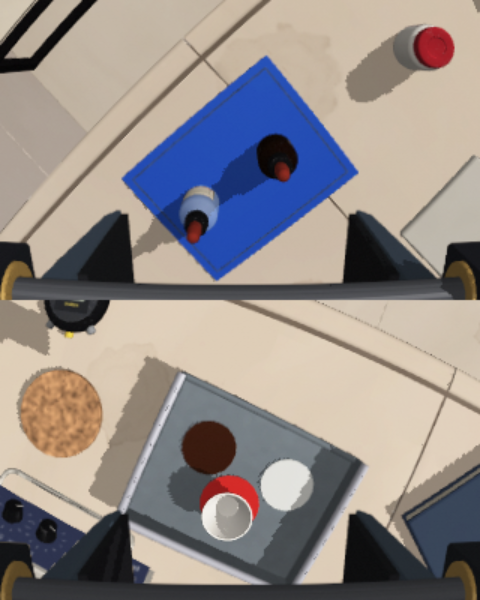

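Both bottles stand upright on the mat (top half, around (277,155) and (200,210)). In the bottom half the bare discs show at (209,447) brown and (287,485) white. I'll refine from these and then move the crucible.

Run:
```python
from h import *
c=load("b3");m=load("b2")
def disc(c,lo,hi,z,u,v):
    h=cv2.cvtColor(c["pixels"],cv2.COLOR_RGB2HSV);k=cv2.inRange(h,lo,hi)
    k=cv2.morphologyEx(k,cv2.MORPH_CLOSE,np.ones((5,5)))
    cs=[x for x in cv2.findContours(k,0,1)[0] if cv2.pointPolygonTest(x,(u,v),False)>=0]
    x=cs[0][:,0];p=np.array([pt(c,*q,z)[:2] for q in x.astype(float)]);(e,r)=cv2.minEnclosingCircle(p.astype(np.float32))
    return np.round(e,1),round(r,1)
print("brown",disc(c,(0,100,20),(15,255,110),5,239.3,168.),BROWN)
print("white",disc(c,(0,0,170),(180,50,255),5,291.3,193.),WHITE)
print("cork",disc(c,(8,60,90),(20,220,255),8,140.,145.),CORK)
P=lambda u,v,z:pt(c,u/1.5+100,v/1.5+70-200,z)[:2]
print("cruc rim",P(227,517,37),RED)
Q=lambda u,v,z:pt(m,u/1.5+100,v/1.5+70,z)[:2]
print("mat bulbs",Q(284,176,99),MB,Q(193,238,99),MW)
```

```text
brown (array([373.2, 239.6]), 24.3) [372.4700105  239.21893674]
white (array([359.5, 318.4]), 24.9) [359.0931431  318.09262956]
cork (array([427. , 105.8]), 43.2) [426.  105.5]
cruc rim [407.68837561 285.98039797] [405.2184232  285.34421685]
mat bulbs [ 474.55187233 -206.30530528] [ 472.315 -205.255] [ 487.31833815 -293.96053058] [ 489.685 -293.545]
```

```bash
sed -i 's/TO=np.array(\[385.5,282.\])/TO=np.array([386.1,282.3])/; s/CORK=np.array(\[426.,105.5\])/CORK=np.array([426.6,105.6])/' h.py
python3 - <<'E'
from h import *
m=load("b2");print("jar b2",pt(m,433/1.5+100,47/1.5+70,59),JAR)
carry(np.array([406.8,286.]),5,TA,CORK,8,.13,20,F=6,wmin=35)
d=np.array([390.,60.]);move_to([*d,250],quat(.1));A=shot("wrist","c1")
cv2.imwrite("pics/c1v.png",cv2.resize(A["pixels"][70:270,100:500],None,fx=1.9,fy=1.9)[:,:,::-1])
E
```

```text
jar b2 [441.95230232 -36.79024339  59.        ] [441.8 -33. ]
width 42.66880033824455 grip 6.000004419347533 z 24.981378191995706
held 42.97306182583261 yaw -3.0115926535897932
force [-0.95231261  0.49980191  1.26271341]
t 41.975
```

View pics/c1v.png

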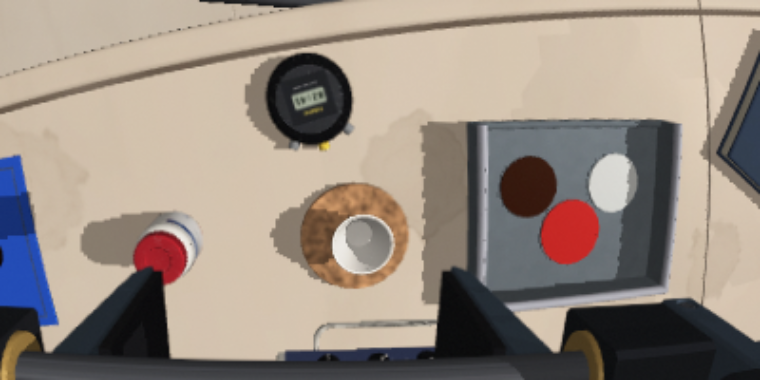

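The crucible stands on the cork (rim (363,244), cork (355,236)). The jar cap is at (160,258) and the bare red disc at (570,232).

Run:
```python
from h import *
c=load("c1");P=lambda u,v,z:pt(c,u/1.9+100,v/1.9+70,z)[:2]
cr,j,r=P(363,244,40),P(160,258,59),P(570,232,5)
print("cruc",cr,"cork",P(355,236,8),"jar",j,"red",r,RED)
if np.linalg.norm(cr-CORK)>9: raise SystemExit("crucible off")
J=(j+[441.9,-35])/2
carry(J,0,-.1,RED,5,TA,30,F=12,wmin=35)
d=TO-35*np.array([.8,.6]);move_to([*d,230],quat(.627));B=shot("wrist","j1")
cv2.imwrite("pics/j1v.png",cv2.resize(B["pixels"][70:270,100:400],None,fx=2.2,fy=2.2)[:,:,::-1])
```

```text
cruc [423.10094581 107.71968644] cork [426.63935875 105.4110709 ] jar [441.77074112 -32.26814108] red [405.93749378 286.01911515] [405.8184232  285.64421685]
width 41.445923989802495 grip 11.995816951457527 z 30.005202517289888
held 41.225885630343846 yaw 0.168
force [ 0.8491732  -1.53567091 -0.60431139]
t 57.5417
```

View pics/j1v.png

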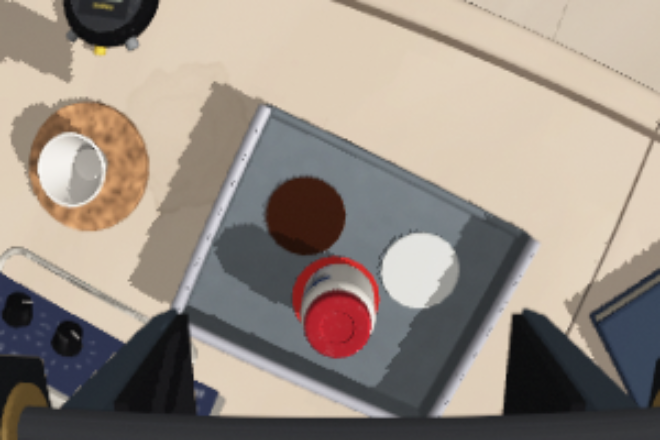

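The jar stands on the red disc (cap (338,324)). I'll check its offset, then return the bottles.

Run:
```python
from h import *
c=load("j1");j=pt(c,338/2.2+100,324/2.2+70,64)[:2];print("jar",j,RED)
if np.linalg.norm(j-RED)>8: raise SystemExit("jar off")
carry(np.array([473.5,-205.8]),3,.193+np.pi/2,BROWN,5,TA+np.pi/4,53,wmin=15)
carry(np.array([488.5,-293.7]),3,.193+np.pi/2,WHITE,5,TA-np.pi/4,53,wmin=15)
d=TO-35*np.array([.8,.6]);move_to([*d,230],quat(.627));B=shot("wrist","f1")
cv2.imwrite("pics/f1v.png",cv2.resize(B["pixels"][70:270,100:400],None,fx=2.2,fy=2.2)[:,:,::-1])
```

```text
jar [400.53259528 285.58788924] [405.8184232  285.64421685]
width 20.04515375533173 grip 9.870902792223717 z 55.98426825689007
held 20.295672890087527 yaw -2.1881944901923447
force [ 0.44567987 -0.25080683 -1.96317052]
t 69.1167
width 20.001931476543355 grip 9.863524633649376 z 55.966071789625445
held 20.176207819702167 yaw -0.6173981633974482
force [-0.34017366 -0.43545772 -1.16884555]
t 80.8917
```

View pics/f1v.png

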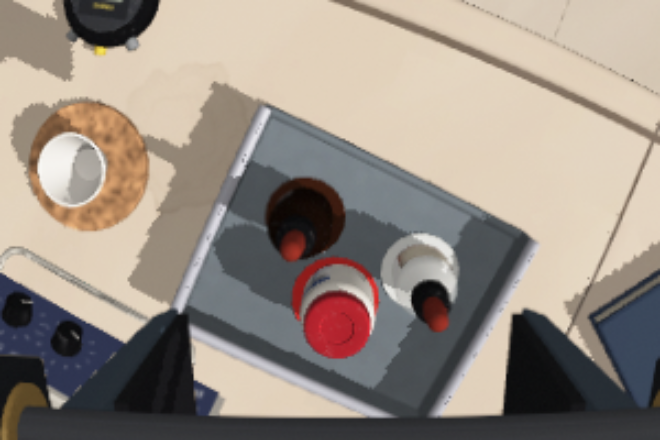

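All four stand upright: the brown tip is at (293,247), the white tip at (437,318), the jar cap at (339,325) and the crucible rim at (71,170). One last offset check before handing in.

Run:
```python
from h import *
c=load("f1");P=lambda u,v,z:pt(c,u/2.2+100,v/2.2+70,z)[:2]
e=[P(293,250,101)-BROWN,P(437,319,101)-WHITE,P(339,325,64)-RED,P(71,170,40)-CORK];print(np.round(e,1))
n=np.linalg.norm(e,axis=1)
if (n<[9,9,9,11]).all(): print(close_job())
```

```text
[[-2.3 -0.6]
 [-1.6 -2.5]
 [-5.6  0.7]
 [-3.1  2.4]]
the job is handed in; nothing more can be done
None
```

The job is handed in after about 81 s of robot time. In the last picture, the crucible, red-capped jar and both bottles stood upright in their places, 2–6 mm off centre and within the limits. The judge's result was not shown.

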